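Seat a lens tube in the bench vee-block

ROBOT

A 7-joint arm with a two-finger parallel gripper is mounted at the origin on the work surface. World frame = base frame: x ahead of the robot, y to its left, z up, the work surface at z = 0. Lengths are in m, angles in degrees, forces in N, time in s.
With the tool pointing down it reaches from about 0.4 to 0.875 m from the base axis. Payload 4.4 kg.
Tool frame: the origin (TCP) lies at the very end of the fingers, on their centre line; the grasp point (between the pads) lies arm.tcp_to_grasp behind it (arm.tcp_to_grasp is the distance from the TCP to the grasp point, in m); z points along the fingers, y is the line along which they close (so a half turn about z gives the same grasp; the last joint's range is limited). The gripper opens to 85 mm and grips with 20 to 120 N. Pads are 22 mm wide; open, the fingers measure 114 mm over their backs; the gripper's body (76 mm by 85 mm) begins 54 mm behind the grasp point. The pads swing forward as they close: fully open they stand 13 mm farther back than shut.
Start: joints at [-70.176, 36.005, 2.206, 86.941, -1.547, 57.084, -1.146], TCP at [0.26, 0.596, 0.231] pointing down, gripper open.
Joint ranges: [-175.42, 175.42], [-21.48, 121.26], [-71.46, 75.88], [10.55, 141.38], [-63.04, 243.04], [13.31, 113.54], [-168.57, 168.57]. Speed limits (degrees/s): [147.25, 147.25, 180, 180, 180, 180, 180].

INTERFACE

Orientations are given as a 3x3 rotation matrix whose columns are the frame's x, y, z axes.
In Python, from workcell import arm gives the robot as it stands. The module is installed in compiled form; this text tells all that it offers.
- The arm moves only by the tool servo_tool, never from a script. Its argument "rows" is one flat list of numbers, 7 for each row, row after row: the shift along the tool's x, y, z in cm, then the turn, a rotation vector about the tool's x, y, z in rad, then the finger opening in cm, from 0 to 8.54. In form: [tx, ty, tz, ax, ay, az, fingers, tx, ty, tz, ax, ay, az, fingers, ...]. A call has 1 to 12 rows; each row shifts and turns the commanded pose from where the row before left it, along the tool's axes as they then stand; what a row does not reach is not made up. A row lasts 1/10 s, in which the tool goes at most 50 mm and 8.59 degrees, less where a joint would pass 70% of its speed; a pose out of reach is approached as far as the arm can. A call is refused whole if a number of a shift passes 5 or a number of a turn 0.15, either way. A call with a gripper value outside its range is refused whole. The fingers move at their own pace and stop on an object; the grip force is fixed at half the most. Time passes only in rows, so rows that do not move let the fingers close. It gives the time, the measured TCP pose, the force, the opening and the grip force at its end, in the units of the state.
- arm.sense(): the state, without advancing time (a new reading comes with each control period).
- arm.camera(name): name is "side" or "top"; returns a dict with "pixels" (420x560x3 uint8, blue, green, red), "range_z" (420x560 float32, m along the optical axis (not along the pixel's ray), 0 where there is no reading), "fov_y" (degrees; the focal length in pixels is half the picture's height over the tangent of half this angle, whatever the lens; pixels are square), "cx", "cy" (the principal point, pixels), "k1" (the pictures are not rectified: a ray, as slopes to the right and down, at radius r is drawn at 1 + k1 r^2 times it, then the intrinsics apply), "xyz" and "rotation" of the camera in the world. Camera axes: x right, y down, z forward; pixel columns grow to the right and rows downward; lengths in m; the calibration is good to about 2 mm. A picture is of the moment at which its call begins.
- arm.finish_job(): hands the job in; it is judged then, once.
The state is a dict: "t": time; "joints": joint angles; "joint_velocities": joint speeds; "joint_torque": joint torques, N m; "tool_pos": TCP position; "tool_rot": TCP orientation; "contact_force": force on the tool from outside, world axes, zero at the start; "torque": the same for the moment, N m; "finger_gap": finger opening in m; "grip_force": force on a finger pad.
Only numpy, scipy, OpenCV 4.12 (cv2) and the standard library are available. Lean on these libraries where they do the work, as an engineer would, in place of code of your own. Each camera call takes 0.05 s, during which the arm holds its last target. There are 200 camera calls.

TASK

Take the aluminium lens tube from its black cradle and lay it in the vee-block, tapered glass nose towards the block's back stop. Push it along the vee, under the sprung hold-down roller, until it lies on both flanks and its nose is pressed firmly but gently home against the back stop, wherever that has been set; then let go and leave it there. The lens is fragile, so do not ram the stop or force it into the vee, and leave the other things on the bench where they are.

Things in the scene. Friction and masses are not known exactly. Their poses are not given: they have to be found in the camera images.
- lens_tube: Plain aluminium tube with thin dark bands, 110 mm long, 26 mm diameter, about 0.12 kg, heavier at the nose (balances 20 mm ahead of its middle). Origin at mid-length on its axis; x axis along the tube towards the nose. The last 9 mm at the nose taper from 26 to 20 mm diameter, ending in a flat glass lens; the tail is flat. It starts level in the cradle, axis 45 mm up.
- tube_nose (a point): Centre of the tube's nose face, 55 mm ahead of the tube's origin on its axis; same axes as the tube.
- tube_tail (a point): Centre of the tube's flat tail face, 55 mm behind the origin on its axis; same axes as the tube.
- cradle: Fixed black plastic cradle, 56 mm wide, with two small vee rests (tops 43 mm high) 14 mm behind and 36 mm ahead of its origin, which lies on the table below the tube's middle. x axis along the tube to its nose. From 25 mm behind the origin the tube's tail overhangs freely by 30 mm, nothing below it but the table: grip it there from above, across the tube.
- vblock: Fixed aluminium vee-block. Origin on the table below the vee; x along the level vee from its entry end to the back stop, z up. 90 degree groove, open upwards, from x = -34 to +40 mm at y = 0; bottom at z = 30 mm, upper edges z = 47, y = +-17 mm; slippery. A tube lying on both flanks has its axis at y = 0, z = 48.4 mm; once home, its tail overhangs the entry end freely by 25 to 43 mm.
- flank_left: The vee's steel flank on the +y side; origin and axes are those of vblock.
- flank_right: The vee's steel flank on the -y side; origin and axes are those of vblock.
- backstop: Bracket at the far end of the vee with the back stop: a level dark steel rod, 16 mm thick, on the vee's axis, firmly clamped. Its face may stand anywhere from vblock x = 33 to 51 mm; that is not measured, so find it by feel. A thin brass pin in the face sticks out 2 mm on a feeble spring (under 0.6 N): home means the pin is pushed in and the nose is on the rod. Origin and axes of vblock.
- vee_entry (a point): Point at the entry end of the vee on the axis of a seated tube: vblock x = -34, y = 0, z = 48.4 mm; axes of vblock. Lay the tube in the vee short of the roller, its nose at vblock x = 5 to 12 mm: there it balances if let go (with the nose below 0 it may tip out). Then push it in +x, by the held tail or against the flat tail end.
- holddown (a joint): Lift (m) of the sprung white hold-down roller, 6 mm radius, across the vee at vblock x = 22 mm, under a bridge (x = 16 to 28 mm, post on the +y side, top at z = 96 mm, knob to 108 mm). 0 when empty, about 0.0015 with the tube beneath. The taper lifts it as the tube is pushed; it presses down with about 3 N. The tube so drags by some 2 to 7 N before the stop is reached.
- tweezers: Steel tweezers, 110 mm, lying on the mat; a bystander, leave it alone. Origin at the underside.
- lens_ring: Loose aluminium ring, 30 mm across, 8 mm high; a bystander, leave it alone. Origin at the underside.
- solder_reel: Grey reel, 56 mm across, 40 mm high; a bystander, leave it alone. Origin at the underside.
- screwdriver: Red-handled screwdriver lying on the bench; a bystander, leave it alone. Origin at the underside.
- parts_bin: Yellow open bin, 100 x 160 x 60 mm; a bystander, leave it alone. Origin at the underside.
- flux_jar: Small clear jar, 44 mm across, 50 mm high; a bystander, leave it alone. Origin at the underside.
- pliers: Blue-handled pliers lying on the bench; a bystander, leave it alone. Origin at the underside.
- vee_end (a point): Point at the far end of the vee on the axis of a seated tube: vblock x = 40, y = 0, z = 48.4 mm; axes of vblock. It is not the stop's face.
Things that resemble listed ones, but are neither listed nor needed, are in the scene too. Of the things that look like the lens_tube, the smallest one is meant. What is shaped like the vblock but pink is not meant.

How it is judged (in metres and radians):
On the way:
1. the tube, in line in the vee and on both flanks, is pressed against the back stop with at least 3 N for 0.3 s (contact force between lens_tube and backstop above 3 N and contact force between lens_tube and flank_left above 0.3 N and contact force between lens_tube and flank_right above 0.3 N and angle between the x axis of lens_tube and the x axis of vblock, either way round below 0.05 rad and x of tube_nose in the frame of vblock above 0.03 m), for 0.3 s.
At the end, for the whole second after the job is handed in: The tube lies at rest, released, in the vee-block: nose to the back stop and touching it (over 0.1 N; the sprung pin touches within 2 mm of the rod), within 1.5 mm of the vee's centre line, at most 1.8 mm high, in line within 0.03 rad, bearing on both flanks with over 0.5 N each (contact force between lens_tube and backstop above 0.1 N and x of tube_nose in the frame of vblock between 0.03 and 0.0535 m and y of tube_nose in the frame of vblock between -0.0015 and 0.0015 m and z of tube_nose in the frame of vblock below 0.0502 m and angle between the x axis of lens_tube and the x axis of vblock, either way round below 0.03 rad and contact force between lens_tube and flank_left above 0.5 N and contact force between lens_tube and flank_right above 0.5 N and linear speed of lens_tube below 0.01 m/s).
It fails at once if the nose is pressed on the back stop with more than 15 N (contact force between lens_tube and backstop above 15 N).
It fails at once if the tube is forced on a flank of the vee with more than 35 N (contact force between lens_tube and flank_left above 35 N or contact force between lens_tube and flank_right above 35 N).
It fails at once if a bystander (tweezers, ring, reel, screwdriver, bin, jar, pliers) is moved by more than 30 mm (distance of any of tweezers, lens_ring, solder_reel, screwdriver, parts_bin, flux_jar, pliers from where it was at the start of the episode above 0.03 m).
It also fails if it takes over 70 s, if anything falls off the work surface, if the arm or the gripper's body presses on something with over 40 N, if the wrist force passes 120 N, or if a joint passes its speed limit or range.

## Working session

There is one attempt and no reset: what is moved stays moved. The work goes in short steps, Python scripts to look and compute and a tool call to move; the robot and the scene stay as the last step left them, time stands still between calls to the robot, and variables do not carry over. Pictures are saved under pics/ and viewed, at most 10 in all, crops included, and the job is handed in when it is done.

Besides the shell and the picture viewer there is one more tool, called after ">>>" by a JSON object that holds its "op" and its "data". servo_tool: Moves the arm, as the interface text tells. Its arguments: {"type":"object","properties":{"rows":{"type":"array","items":{"type":"number"}}},"required":["rows"]}

```bash
mkdir -p pics
cat > h.py <<'E'
import numpy as np, cv2
from workcell import arm
def grab(n,f):
    c=arm.camera(n); cv2.imwrite(f'pics/{f}.png',c['pixels'])
    np.savez(f'{f}.npz',**{k:np.array(v) for k,v in c.items()}); return c
def cloud(c):
    h,w=c['range_z'].shape; f=h/2/np.tan(np.radians(float(c['fov_y']))/2)
    v,u=np.mgrid[:h,:w]; xd=(u-float(c['cx']))/f; yd=(v-float(c['cy']))/f
    k=float(c['k1']); x,y=xd.copy(),yd.copy()
    for _ in range(20):
        s=1+k*(x*x+y*y); x,y=xd/s,yd/s
    z=c['range_z']; P=np.stack([x*z,y*z,z],-1)
    return P@np.array(c['rotation']).T+np.array(c['xyz'])
E
python3 - <<'E'
from h import *
print(arm.tcp_to_grasp); s=arm.sense(); print({k:np.round(v,3).tolist() for k,v in s.items()})
for n in('top','side'):
    c=grab(n,n+'0'); print({k:np.round(c[k],4).tolist() for k in('fov_y','cx','cy','k1','xyz','rotation')})
E
```

```text
0.0187
{'t': 0.0, 'joints': [-70.175, 36.058, 2.201, 86.995, -1.549, 57.083, -1.147], 'joint_velocities': [-0.114, 0.078, 0.149, 0.002, -0.001, 0.031, -0.012], 'joint_torque': [-0.001, -56.339, 1.226, -19.344, 0.011, 0.01, 0.0], 'tool_pos': [0.26, 0.595, 0.23], 'tool_rot': [[-0.916, 0.4, -0.001], [0.4, 0.916, -0.002], [0.0, -0.002, -1.0]], 'contact_force': [-0.457, -0.656, -0.172], 'torque': [0.02, -0.005, 0.033], 'grip_force': 0.0, 'finger_gap': 0.086}
{'fov_y': 45.3375, 'cx': 279.8655, 'cy': 198.0897, 'k1': -0.1566, 'xyz': [0.2112, -0.0491, 1.4897], 'rotation': [[-0.0089, -0.9828, 0.1843], [-1.0, 0.0087, -0.0014], [-0.0002, -0.1843, -0.9829]]}
{'fov_y': 48.223, 'cx': 279.9182, 'cy': 207.0654, 'k1': 0.0007, 'xyz': [0.2715, -1.1062, 0.8831], 'rotation': [[0.9837, -0.1241, 0.1304], [-0.179, -0.5981, 0.7812], [-0.0189, -0.7917, -0.6106]]}
```

View pics/top0.png

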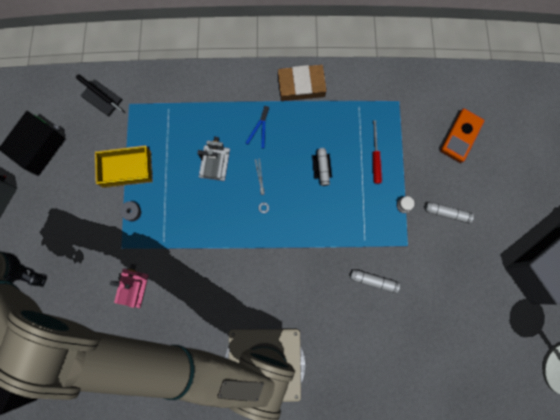

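View pics/side0.png

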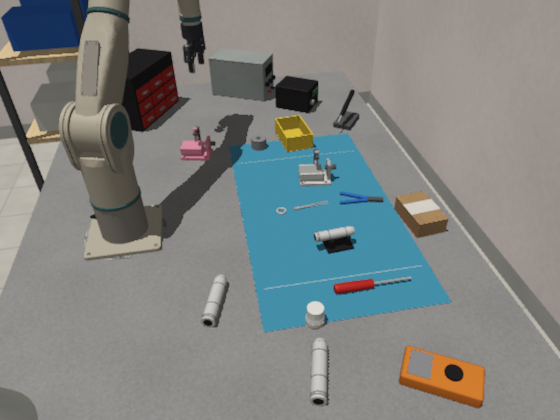

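The top view shows the tube in its black cradle at about (323,167), the real vee-block at (214,160), and a pink decoy at (130,288). I'll enlarge the tube and the block.

Run:
```python
from h import *
t=cv2.imread('pics/top0.png'); s=cv2.imread('pics/side0.png')
a=cv2.resize(t[130:200,185:255],(400,400),interpolation=cv2.INTER_CUBIC);b=cv2.resize(t[135:205,288:358],(400,400),interpolation=cv2.INTER_CUBIC)
c=cv2.resize(s[145:190,290:350],(400,300),interpolation=cv2.INTER_CUBIC);d=cv2.resize(s[215:260,305:365],(400,300),interpolation=cv2.INTER_CUBIC)
cv2.imwrite('pics/crop0.png',cv2.resize(np.vstack([np.hstack([a,b]),np.hstack([c,d])]),(686,600)))
c=np.load('top0.npz');P=cloud(c)
z=P[...,2]
print('table',np.median(z[260:300,250:300]))
for name,(r0,r1,c0,c1) in dict(tube=(140,200,300,345),vb=(130,190,190,240)).items():
    print(name); sub=P[r0:r1,c0:c1]
    for r in range(0,r1-r0,2): print(r+r0,' '.join('%3d'%(1000*q) for q in sub[r,:,2]))
```

```text
table 0.0005727781024583711
tube
140   0  -2  -2   6   3   0   6   1   1   1   5   8   2   5   1   1   0   5   3   4   0   6   4   5   3   6   1  -1   4   2   2   1   0   2   5   7  -1   1   0   1   2   7  -1   0   0
142   5   4  -4   5   4   4   9  -4  -2   1   3   2   5   6   3   5   5   0   0   5   1   1   6   3   4   7   4   3   3   0   0  -2   1   0  -2   0   0   4   0   6  -2   7   0  -1   6
144   1   3   6   4   5   3   2   6   0   5   1   9   3   0   0   4   2   2   1   0   1   6   1   8   0   0   5   2   8   6  -1   3  -2   6   7   2   0   2   2   0  -1  10   3   6   2
146   7   0  -1   3   5   2   0   4  -1   2   2   5  -3  -2   2  -2   0   4   4   9   1  -1   2   0   6  -3  -3   0  -2   1   2   1   0   0   0   3   5  -2  -4   4  -1   0   4   5  -1
148   4  -1   0   5  -2   3   2  -3   2  -4   0   6   7   3   1   4  -2   0   1   1   6   2  57   4   4  -4   3   3  -2   1   4   5   3   2   9  -1  -1   1   4  -3   5   5   7   1  -3
150   4   0   4  -2   2   7  -3   0  10  -4   0  -2   2   1   3   1   0  -1  49  58  59  54  61  56  55  -2   3   6   0  -1   2   4   0   4  -1   3
[... 9889 characters left out ...]
 -1  -2   4   2  -1   3   1   4   1   3   0   7   7   0   1   1   0   0   1   0   0  -2
184  -2  -3  -3   1   1  -1   0   5  -1   0   4   0   0  -1   3  -1   4   3   4  -1   0   0   5  10   6   1   3   3   5   5   0   5  -1   0   0   0   4   6   0   2  -4   4   3   3   0   5   2   1   0   0
186   0   5   1   3   1   3   4   4  -4   3   1   0   0   8   5   3   4  -2   1   0   0  -1   5  -1   5   7   1   0   3   3   3   4   4   1   5  -3   0   1   3   2   1  -3  -3   0   0 1489   0  -3   6   1
188   4   8   2  -3   0   1   4   6   2   3   1   1   2   0   1  -1   4   4   0   2   9   5   1   4  -1  -1  10   3   4   0   2   0   8   3  -3  -3   5   3   3  -1   3   1  -1   4   2  11  -1  -4   0   2
```

View pics/crop0.png

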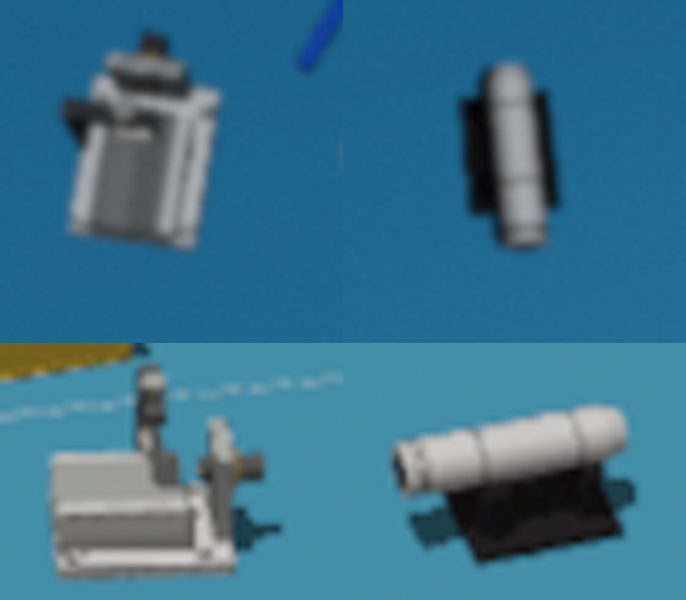

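```bash
cat > fit.py <<'E'
from h import *
from scipy.optimize import least_squares
import sys
def avg(n,k):
    cs=[arm.camera(n) for _ in range(k)]; r=np.stack([c['range_z'] for c in cs]).astype(float); r[r<=.1]=np.nan
    c=dict(cs[0]); c['range_z']=np.nanmedian(r,0); return cloud(c)
def loc(P,p):
    c,s=np.cos(p[2]),np.sin(p[2]); d=P[:,:2]-p[:2]
    return d@[c,s], d@[-s,c]
def tube(P,p0,zax=None):
    p=np.array(p0,float)   # x,y,yaw of mid, zaxis
    for _ in range(4):
        x,y=loc(P,p); m=(abs(x)<.07)&(abs(y)<.018)&(P[:,2]>.046)&(P[:,2]<.075)
        Q=P[m]; 
        def f(q):
            x,y=loc(Q,[p[0],p[1]+0,0+q[1]]); y=y-q[0]; b=abs(x)<.042
            return np.where(b,np.hypot(y,Q[:,2]-q[2])-.013,0)
        q=least_squares(f,[0,p[2],.045],loss='soft_l1',f_scale=.003).x
        n=np.array([-np.sin(q[1]),np.cos(q[1])]); p=np.array([*(p[:2]+q[0]*n),q[1]])
        x,y=loc(P[m],p); x=np.sort(x); lo,hi=x[3],x[-4]
        p[:2]+=(lo+hi)/2*np.array([np.cos(p[2]),np.sin(p[2])])
    return p,q[2],hi-lo,m.sum()
def vee(P,p0):
    p=np.array(p0,float)
    for _ in range(4):
        x,y=loc(P,p); m=(x>-.031)&(x<.008)&(abs(y)<.021)&(P[:,2]>.02)&(P[:,2]<.06); Q=P[m]
        def f(q):
            x,y=loc(Q,[p[0],p[1],q[1]]); y=y-q[0]
            return np.minimum(.030+abs(y),.047)+q[2]-Q[:,2]
        q=least_squares(f,[0,p[2],0],loss='soft_l1',f_scale=.003).x
        n=np.array([-np.sin(q[1]),np.cos(q[1])]); p=np.array([*(p[:2]+q[0]*n),q[1]])
        x,y=loc(P,p); e=np.sort(x[(abs(y)<.017)&(P[:,2]>.032)&(P[:,2]<.055)&(abs(x)<.06)]); lo=e[4]
        p[:2]+=(lo+.034)*np.array([np.cos(p[2]),np.sin(p[2])])
    return p,q[2],m.sum()
E
python3 - <<'E'
from fit import *
for n in('top','side'):
    P=avg(n,5); 
    if n=='top': t0=[*np.nanmean(P[160:180,321:326,:2],(0,1)),0]; v0=[*np.nanmean(P[160:166,210:214,:2],(0,1)),0]; print(t0,v0)
    P=P.reshape(-1,3); P=P[np.isfinite(P).all(1)]
    print(n,'tube',tube(P,t0)); print('vee',vee(P,v0))
    np.save(n+'P.npy',P)
E
```

```text
[np.float64(0.5640187425266073), np.float64(-0.17849106582922317), 0] [np.float64(0.5941118021473251), np.float64(0.15251315102175472), 0]
top tube (array([ 0.57354872, -0.17928851,  0.07237526]), np.float64(0.04549741246839205), np.float64(0.10819374298014833), np.int64(319))
vee (array([ 0.58391318,  0.15044503, -0.12403734]), np.float64(0.0002634852240946755), np.int64(180))
side tube (array([ 0.57058326, -0.17999017,  0.08230319]), np.float64(0.044257607631229046), np.float64(0.10803556431608463), np.int64(298))
vee (array([ 0.583121  ,  0.14949748, -0.11585257]), np.float64(-0.0028279234502457426), np.int64(93))
```

Both views agree. The tube is at about (0.572, -0.180), yaw 0.077, with its nose towards +x. The vee is at about (0.5835, 0.150), yaw -0.12. I'll rotate the gripper and travel to the tube's tail.

>>> {"op": "servo_tool", "data": {"rows": [0, 0, 0, 0, 0, -0.122, 8.5, 0, 0, 0, 0, 0, -0.122, 8.5, 0, 0, 0, 0, 0, -0.122, 8.5, 0, 0, 0, 0, 0, -0.122, 8.5, -1.2, -4.7, 0, 0, 0, 0, 8.5, -1.2, -4.7, 0, 0, 0, 0, 8.5, -1.2, -4.7, 0, 0, 0, 0, 8.5, -1.2, -4.7, 0, 0, 0, 0, 8.5, -1.2, -4.7, 0, 0, 0, 0, 8.5, -1.2, -4.7, 0, 0, 0, 0, 8.5, -1.2, -4.7, 0, 0, 0, 0, 8.5, -1.2, -4.7, 0, 0, 0, 0, 8.5]}}

```text
t: 1.8
tool_pos: [0.385, 0.2263, 0.2317]
tool_rot: [[-0.997, -0.076, 0.001], [-0.076, 0.997, 0.001], [-0.001, 0.0, -1.0]]
contact_force: [0.7, 1.0, 0.5]
finger_gap: 0.0852
grip_force: 0.0
```

>>> {"op": "servo_tool", "data": {"rows": [-1.2, -4.7, 0, 0, 0, 0, 8.5, -1.2, -4.7, 0, 0, 0, 0, 8.5, -1.2, -4.7, 0, 0, 0, 0, 8.5, -1.2, -4.7, 0, 0, 0, 0, 8.5, -1.2, -4.7, 0, 0, 0, 0, 8.5, -1.2, -4.7, 0, 0, 0, 0, 8.5, -1.2, -4.7, 0, 0, 0, 0, 8.5, -1.2, -4.7, 0, 0, 0, 0, 8.5, 0, 0, 0, 0, 0, 0, 8.5, 0, 0, 0, 0, 0, 0, 8.5]}}

```text
t: 2.8
tool_pos: [0.5087, -0.1407, 0.2311]
tool_rot: [[-0.997, -0.073, -0.0], [-0.073, 0.997, 0.0], [0.0, 0.0, -1.0]]
contact_force: [-0.7, -0.0, -0.2]
finger_gap: 0.0848
grip_force: 0.0
```

```bash
cat > go.py <<'E'
import sys; from h import *
def rem(x,y,z,yaw):
    s=arm.sense(); R=np.array(s['tool_rot']); p=np.array(s['tool_pos'])
    c,n=np.cos(yaw),np.sin(yaw); T=np.array([[-c,-n,0],[-n,c,0],[0,0,-1]]).T
    from scipy.spatial.transform import Rotation as Q
    print('t',s['t'],'pos',p.round(4),'F',np.round(s['contact_force'],2),'T',np.round(s['torque'],2),'gap',round(s['finger_gap'],4),'grip',s['grip_force'])
    print('tool shift cm',(R.T@(np.array([x,y,z])-p)*100).round(2),'turn',Q.from_matrix(R.T@T).as_rotvec().round(3),'j',np.round(s['joints'],0))
if __name__=='__main__': rem(*map(float,sys.argv[1:]))
E
python3 go.py 0.5301 -0.1827 0.025 0.077
```

```text
t 2.8 pos [ 0.5087 -0.1407  0.2311] F [-0.67 -0.02 -0.19] T [ 0.03 -0.04  0.  ] gap 0.0848 grip 0.0
tool shift cm [-1.84 -4.35 20.61] turn [ 0.    -0.    -0.004] j [ 13.  26.  -0. 106.   0.  48. 106.]
```

>>> {"op": "servo_tool", "data": {"rows": [-1.8, -4.35, 0, 0, 0, -0.004, 8.5, 0, 0, 4, 0, 0, 0, 8.5, 0, 0, 4, 0, 0, 0, 8.5, 0, 0, 4, 0, 0, 0, 8.5, 0, 0, 3, 0, 0, 0, 8.5, 0, 0, 2, 0, 0, 0, 8.5, 0, 0, 2, 0, 0, 0, 8.5, 0, 0, 1.6, 0, 0, 0, 8.5, 0, 0, 0, 0, 0, 0, 8.5, 0, 0, 0, 0, 0, 0, 8.5]}}

```text
t: 3.8
tool_pos: [0.5302, -0.18, 0.0256]
tool_rot: [[-0.997, -0.082, -0.0], [-0.082, 0.997, 0.001], [0.0, 0.001, -1.0]]
contact_force: [0.5, -0.8, -0.2]
finger_gap: 0.0847
grip_force: 0.0
```

```bash
python3 go.py 0.5301 -0.1827 0.025 0.077
python3 - <<'E'
from h import *
c=grab('top','top1');d=grab('side','side1')
a=cv2.resize(c['pixels'][140:205,285:350],(600,600),interpolation=cv2.INTER_CUBIC)
b=cv2.resize(d['pixels'][195:265,300:370],(600,600),interpolation=cv2.INTER_CUBIC)
cv2.imwrite('pics/c1.png',cv2.resize(np.hstack([a,b]),(800,400)))
E
```

```text
t 3.8 pos [ 0.5302 -0.18    0.0256] F [ 0.48 -0.81 -0.24] T [-0.01 -0.01  0.03] gap 0.0847 grip 0.0
tool shift cm [ 0.04 -0.27  0.06] turn [ 0.001 -0.     0.005] j [ 16.  46.  -0. 110.   0.  24. 110.]
```

View pics/c1.png

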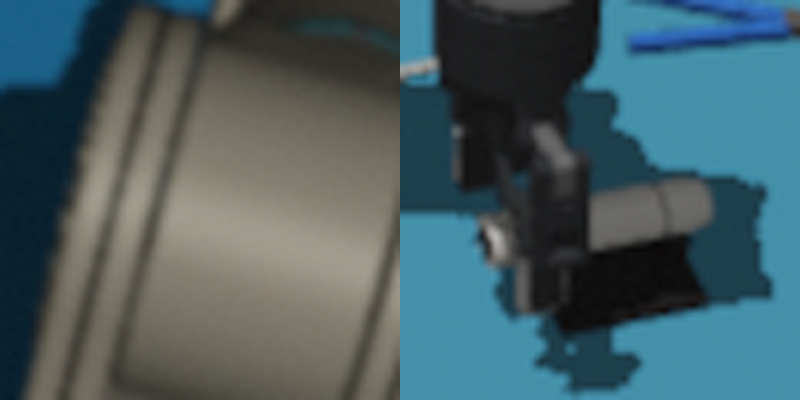

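The side view shows the fingers straddling the tail, with the tail face at about (490,240) in the crop. The arm hides the top view. I'll measure how far the finger sits from the tail using side depth.

Run:
```python
from fit import *
P=avg('side',3).reshape(-1,3); P=P[np.isfinite(P).all(1)]
p=[.572,-.1795,.077]; x,y=loc(P,p); z=P[:,2]
m=(abs(x)<.08)&(y<-.03)&(y>-.075)&(z>.028)&(z<.075)
for a in np.arange(.028,.075,.006):
    k=m&(z>=a)&(z<a+.006); print(round(a,3),k.sum(),np.round(1000*np.percentile(x[k],[3,50,97])) if k.sum()else'',np.round(1000*np.median(y[k])) if k.sum() else '')
k=(abs(y)<.015)&(z>.035)&(z<.065)&(abs(x)<.08); print(np.round(1000*np.percentile(x[k],[1,3,97,99])))
```

```text
0.028 0  
0.034 1 [-46. -46. -46.] -47.0
0.04 7 [-54. -49. -33.] -49.0
0.046 14 [-54. -48. -32.] -49.0
0.052 16 [-54. -47. -35.] -55.0
0.058 14 [-53. -48. -35.] -54.0
0.064 15 [-55. -50. -39.] -53.0
0.07 4 [-55. -52. -48.] -52.0
[-56. -55.  51.  53.]
```

Pads span about -54 to -33 mm along the tube, as wanted. I'll correct sideways, go slightly lower and close.

>>> {"op": "servo_tool", "data": {"rows": [0, -0.27, 0.4, 0, 0, 0.005, 8.5, 0, 0, 0, 0, 0, 0, 8.5, 0, 0, 0, 0, 0, 0, 5, 0, 0, 0, 0, 0, 0, 3, 0, 0, 0, 0, 0, 0, 2.5, 0, 0, 0, 0, 0, 0, 2, 0, 0, 0, 0, 0, 0, 1, 0, 0, 0, 0, 0, 0, 1, 0, 0, 0, 0, 0, 0, 1]}}

```text
t: 4.95
tool_pos: [0.53, -0.1831, 0.0213]
tool_rot: [[-0.997, -0.076, -0.001], [-0.076, 0.997, 0.001], [0.001, 0.001, -1.0]]
contact_force: [-3.3, 4.9, 2.7]
finger_gap: 0.0247
grip_force: 58.6
```

```bash
python3 go.py 0.5301 -0.1827 0.021 0.077
```

```text
t 4.95 pos [ 0.53   -0.1831  0.0213] F [-3.29  4.9   2.7 ] T [0.9  0.23 0.11] gap 0.0247 grip 58.56462478637695
tool shift cm [-0.01  0.03  0.03] turn [ 0.001 -0.001 -0.001] j [ 16.  47.  -0. 110.   0.  24. 110.]
```

>>> {"op": "servo_tool", "data": {"rows": [0, 0, -1, 0, 0, 0, 1, 0, 0, -2, 0, 0, 0, 1, 0, 0, -3, 0, 0, 0, 1, 0, 0, -3, 0, 0, 0, 1, 0, 0, -3, 0, 0, 0, 1, 0, 0, 0, 0, 0, 0, 1, 0, 0, 0, 0, 0, 0, 1, 0, 0, 0, 0, 0, 0, 1]}}

```text
t: 5.75
tool_pos: [0.5294, -0.1845, 0.1405]
tool_rot: [[-0.997, -0.074, -0.002], [-0.074, 0.997, 0.0], [0.002, 0.0, -1.0]]
contact_force: [0.5, 0.4, -2.4]
finger_gap: 0.0245
grip_force: 58.7
```

```bash
cat > held.py <<'E'
from fit import *
s=arm.sense(); R=np.array(s['tool_rot']); p=np.array(s['tool_pos']); print('pos',p.round(4),'F',np.round(s['contact_force'],1))
P=avg('side',5).reshape(-1,3); P=P[np.isfinite(P).all(1)]
yaw=np.arctan2(-R[1,0],-R[0,0]); x,y=loc(P,[p[0],p[1],yaw]); zz=P[:,2]-p[2]
m=(x>.017)&(x<.11)&(abs(y)<.03)&(zz>0.0)&(zz<.05); x,y,zz=x[m],y[m],zz[m]
def f(q):
    b=x<.082; return np.where(b,np.hypot(y-q[0]-q[1]*x,zz-q[2]-q[3]*x)-.013,0)
q=least_squares(f,[0,0,.02,0],loss='soft_l1',f_scale=.002).x
xs=np.sort(x); print('n',m.sum(),'y0 %.4f yawoff %.4f z0 %.4f pitch %.4f'%tuple(q),'nose x',xs[-6:].round(4),'toolyaw',yaw.round(4))
print('nose world-ish rel z', q[2]+q[3]*.097)
E
python3 held.py
```

```text
pos [ 0.5294 -0.1845  0.1405] F [ 0.5  0.4 -2.4]
n 256 y0 -0.0006 yawoff 0.0286 z0 0.0233 pitch -0.0123 nose x [0.0949 0.0954 0.0969 0.0969 0.097  0.0977] toolyaw 0.0746
nose world-ish rel z 0.022118848682463367
```

Held well. The nose is 97 mm ahead of the TCP, the axis is 23 mm above it, and pitch is about -0.01. I'll carry it over to the vee.

>>> {"op": "servo_tool", "data": {"rows": [0, 0, 0, 0, 0, 0.05, 1, 0, 0, 0, 0, 0, 0.05, 1, 0, 0, 0, 0, 0, 0.05, 1, 0, 0, 0, 0, 0, 0.045, 1, 0, 3, 0, 0, 0, 0, 1, 0, 4, 0, 0, 0, 0, 1, 0, 4, 0, 0, 0, 0, 1, 0, 4, 0, 0, 0, 0, 1, 0, 4, 0, 0, 0, 0, 1, 0, 4, 0, 0, 0, 0, 1, 0, 3, 0, 0, 0, 0, 1, 0, 0, 0, 0, 0, 0, 1]}}

```text
t: 7.2
tool_pos: [0.5614, 0.0809, 0.1407]
tool_rot: [[-0.994, 0.111, -0.0], [0.111, 0.994, 0.004], [0.001, 0.004, -1.0]]
contact_force: [-0.1, -0.1, -1.6]
finger_gap: 0.0242
grip_force: 59.0
```

```bash
python3 go.py 0.4951 0.1607 0.14 -0.12
```

```text
t 7.2 pos [0.5614 0.0809 0.1407] F [-0.05 -0.09 -1.6 ] T [-0.02  0.06  0.01] gap 0.0242 grip 59.04469907283783
tool shift cm [7.47 7.19 0.11] turn [ 0.004 -0.001  0.009] j [-14.  36.   5. 106.  -5.  39.  77.]
```

>>> {"op": "servo_tool", "data": {"rows": [2.5, 2.4, 0, 0, 0, 0.009, 1, 2.5, 2.4, 0, 0, 0, 0, 1, 2.47, 2.4, 0, 0, 0, 0, 1, 0, 0, 0, 0, 0, 0, 1, 0, 0, 0, 0, 0, 0, 1, 0, 0, 0, 0, 0, 0, 1]}}

```text
t: 7.8
tool_pos: [0.4971, 0.1534, 0.1413]
tool_rot: [[-0.992, 0.13, 0.001], [0.13, 0.992, -0.001], [-0.001, -0.001, -1.0]]
contact_force: [0.9, -1.2, -1.0]
finger_gap: 0.0245
grip_force: 59.1
```

```bash
python3 go.py 0.4951 0.1607 0.05 -0.12;  python3 held.py
```

```text
t 7.8 pos [0.4971 0.1534 0.1413] F [ 0.87 -1.15 -1.02] T [-0.01  0.11  0.01] gap 0.0245 grip 59.1095906496048
tool shift cm [0.3  0.7  9.12] turn [-0.001  0.001 -0.01 ] j [-24.  33.   6. 113.  -6.  34.  68.]
pos [0.4971 0.1534 0.1413] F [ 0.9 -1.2 -1. ]
n 215 y0 -0.0014 yawoff 0.0242 z0 0.0224 pitch 0.0028 nose x [0.0947 0.0949 0.0949 0.095  0.0952 0.0957] toolyaw -0.1304
nose world-ish rel z 0.022682582782432573
```

>>> {"op": "servo_tool", "data": {"rows": [0.3, 0.7, 2, 0, 0, -0.005, 1, 0, 0, 2, 0, 0, 0, 1, 0, 0, 2, 0, 0, 0, 1, 0, 0, 2, 0, 0, 0, 1, 0, 0, 1.5, 0, 0, 0, 1, 0, 0, 0, 0, 0, 0, 1, 0, 0, 0, 0, 0, 0, 1]}}

```text
t: 8.75
tool_pos: [0.4944, 0.1617, 0.0464]
tool_rot: [[-0.992, 0.124, -0.0], [0.124, 0.992, -0.0], [0.0, -0.0, -1.0]]
contact_force: [0.6, -0.1, -0.8]
finger_gap: 0.0243
grip_force: 59.2
```

```bash
python3 go.py 0.4951 0.1607 0.0265 -0.12;  python3 held.py
python3 - <<'E'
from h import *
c=grab('top','top2');d=grab('side','side2')
a=cv2.resize(c['pixels'][130:200,180:250],(600,600),interpolation=cv2.INTER_CUBIC)
b=cv2.resize(d['pixels'][135:205,275:345],(600,600),interpolation=cv2.INTER_CUBIC)
cv2.imwrite('pics/c2.png',cv2.resize(np.hstack([a,b]),(800,400)))
E
```

```text
t 8.75 pos [0.4944 0.1617 0.0464] F [ 0.59 -0.14 -0.8 ] T [ 0.05  0.04 -0.06] gap 0.0243 grip 59.16411817073822
tool shift cm [-0.08 -0.1   1.99] turn [-0.    -0.    -0.004] j [-24.  42.   4. 116.  -7.  22.  69.]
pos [0.4944 0.1617 0.0464] F [ 0.6 -0.1 -0.8]
n 240 y0 -0.0014 yawoff 0.0255 z0 0.0240 pitch -0.0174 nose x [0.1079 0.1079 0.108  0.1084 0.1086 0.1099] toolyaw -0.1244
nose world-ish rel z 0.02232788751939057
```

View pics/c2.png

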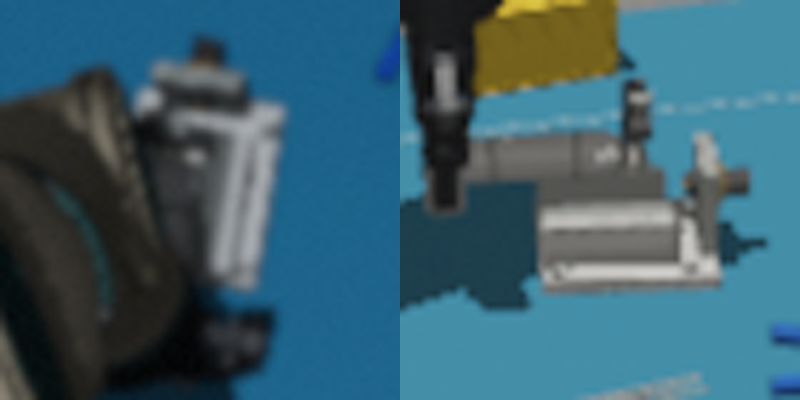

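The tube is over the groove in both views, nose just short of the bridge. I'll make a small yaw and sideways trim, then lower gently.

>>> {"op": "servo_tool", "data": {"rows": [-0.05, -0.05, 0.5, 0, 0, 0.015, 1, 0, 0, 0.5, 0, 0, 0, 1, 0, 0, 0.4, 0, 0, 0, 1, 0, 0, 0.1, 0, 0, 0, 1, 0, 0, 0.1, 0, 0, 0, 1, 0, 0, 0, 0, 0, 0, 1]}}

```text
t: 9.7
tool_pos: [0.4946, 0.1614, 0.0301]
tool_rot: [[-0.99, 0.138, -0.0], [0.138, 0.99, -0.0], [0.0, -0.0, -1.0]]
contact_force: [-0.6, -0.7, -1.3]
finger_gap: 0.0246
grip_force: 59.2
```

```bash
python3 go.py 0.4951 0.1607 0.0265 -0.12;  python3 held.py
```

```text
t 9.7 pos [0.4946 0.1614 0.0301] F [-0.57 -0.67 -1.26] T [0.01 0.09 0.02] gap 0.0246 grip 59.1668826341629
tool shift cm [-0.06 -0.07  0.36] turn [-0.    -0.    -0.019] j [-24.  44.   4. 116.  -8.  20.  68.]
pos [0.4946 0.1614 0.0301] F [-0.6 -0.7 -1.3]
n 346 y0 0.0028 yawoff -0.1248 z0 0.0258 pitch -0.1178 nose x [0.1079 0.108  0.108  0.1081 0.1082 0.1086] toolyaw -0.1389
nose world-ish rel z 0.014341845778049396
```

>>> {"op": "servo_tool", "data": {"rows": [0, -0.05, 0.1, 0, 0, 0, 1, 0, 0, 0.1, 0, 0, 0, 1, 0, 0, 0, 0, 0, 0, 1]}}

```text
t: 10.25
tool_pos: [0.4945, 0.1609, 0.0282]
tool_rot: [[-0.99, 0.138, -0.0], [0.138, 0.99, -0.0], [0.0, -0.0, -1.0]]
contact_force: [0.6, 0.3, -2.2]
finger_gap: 0.0241
grip_force: 59.2
```

>>> {"op": "servo_tool", "data": {"rows": [0, 0, 0.1, 0, 0, 0, 1, 0, 0, 0, 0, 0, 0, 1, 0, 0, 0, 0, 0, 0, 1]}}

```text
t: 10.55
tool_pos: [0.4947, 0.1612, 0.0273]
tool_rot: [[-0.99, 0.138, 0.0], [0.138, 0.99, 0.0], [-0.0, 0.0, -1.0]]
contact_force: [0.6, 1.2, -0.3]
finger_gap: 0.0246
grip_force: 59.3
```

>>> {"op": "servo_tool", "data": {"rows": [0, 0, 0.05, 0, 0, 0, 1, 0, 0, 0.05, 0, 0, 0, 1, 0, 0, 0, 0, 0, 0, 1]}}

```text
t: 10.85
tool_pos: [0.4948, 0.1614, 0.0264]
tool_rot: [[-0.99, 0.138, 0.001], [0.138, 0.99, 0.001], [-0.0, 0.001, -1.0]]
contact_force: [0.6, 2.5, 0.5]
finger_gap: 0.0244
grip_force: 59.5
```

>>> {"op": "servo_tool", "data": {"rows": [0, 0, 0.05, 0, 0, 0, 1, 0, 0, 0, 0, 0, 0, 1, 0, 0, 0, 0, 0, 0, 1]}}

```text
t: 11.15
tool_pos: [0.4948, 0.1614, 0.0259]
tool_rot: [[-0.99, 0.138, 0.001], [0.138, 0.99, 0.001], [-0.0, 0.001, -1.0]]
contact_force: [0.7, 1.4, 0.8]
finger_gap: 0.0245
grip_force: 59.6
```

It's touching the -y flank lightly. I'll shift a little to +y and lower again.

>>> {"op": "servo_tool", "data": {"rows": [0, 0.06, 0.05, 0, 0, 0, 1, 0, 0, 0, 0, 0, 0, 1, 0, 0, 0, 0, 0, 0, 1]}}

```text
t: 11.45
tool_pos: [0.4949, 0.1619, 0.0254]
tool_rot: [[-0.99, 0.138, 0.001], [0.138, 0.99, 0.0], [-0.0, 0.0, -1.0]]
contact_force: [0.8, 2.8, 1.2]
finger_gap: 0.0245
grip_force: 59.6
```

```bash
python3 go.py 0.4951 0.1607 0.0265 -0.12
```

```text
t 11.45 pos [0.4949 0.1619 0.0254] F [0.83 2.78 1.22] T [ 0.44 -0.15  0.06] gap 0.0245 grip 59.64927792549133
tool shift cm [-0.03 -0.12 -0.11] turn [ 0.     0.    -0.018] j [-24.  45.   4. 116.  -8.  20.  68.]
```

>>> {"op": "servo_tool", "data": {"rows": [0, 0.02, 0.05, 0, 0, 0, 1, 0, 0, 0, 0, 0, 0, 1, 0, 0, 0, 0, 0, 0, 1]}}

```text
t: 11.75
tool_pos: [0.4949, 0.1619, 0.0249]
tool_rot: [[-0.99, 0.138, 0.0], [0.138, 0.99, 0.0], [-0.0, 0.0, -1.0]]
contact_force: [0.9, 1.6, 2.7]
finger_gap: 0.0244
grip_force: 59.8
```

```bash
python3 go.py 0.4951 0.1607 0.0265 -0.12
```

```text
t 11.75 pos [0.4949 0.1619 0.0249] F [0.91 1.57 2.75] T [ 0.43 -0.23  0.15] gap 0.0244 grip 59.782113432884216
tool shift cm [-0.04 -0.12 -0.16] turn [ 0.     0.    -0.019] j [-24.  45.   4. 116.  -8.  20.  68.]
```

>>> {"op": "servo_tool", "data": {"rows": [-0.15, 0, 0, 0, 0, 0, 1, -0.15, 0, 0, 0, 0, 0, 1, 0, 0, 0, 0, 0, 0, 1, 0, 0, 0, 0, 0, 0, 2.6, 0, 0, 0, 0, 0, 0, 3, 0, 0, 0, 0, 0, 0, 3.6, 0, 0, 0, 0, 0, 0, 5, 0, 0, 0, 0, 0, 0, 5]}}

```text
t: 12.55
tool_pos: [0.4976, 0.1606, 0.0247]
tool_rot: [[-0.99, 0.139, -0.0], [0.139, 0.99, -0.001], [0.0, -0.001, -1.0]]
contact_force: [0.4, -0.6, -0.4]
finger_gap: 0.0499
grip_force: 0.0
```

```bash
python3 go.py 0.4951 0.1607 0.0265 -0.12
python3 - <<'E'
from h import *
c=grab('top','top3');d=grab('side','side3')
a=cv2.resize(c['pixels'][130:200,180:250],(600,600),interpolation=cv2.INTER_CUBIC)
b=cv2.resize(d['pixels'][135:205,275:345],(600,600),interpolation=cv2.INTER_CUBIC)
cv2.imwrite('pics/c3.png',cv2.resize(np.hstack([a,b]),(800,400)))
E
```

```text
t 12.55 pos [0.4976 0.1606 0.0247] F [ 0.45 -0.56 -0.44] T [-0.01 -0.    0.  ] gap 0.0499 grip 0.0
tool shift cm [ 0.25 -0.03 -0.18] turn [-0.001 -0.    -0.02 ] j [-23.  45.   4. 116.  -8.  20.  68.]
```

View pics/c3.png

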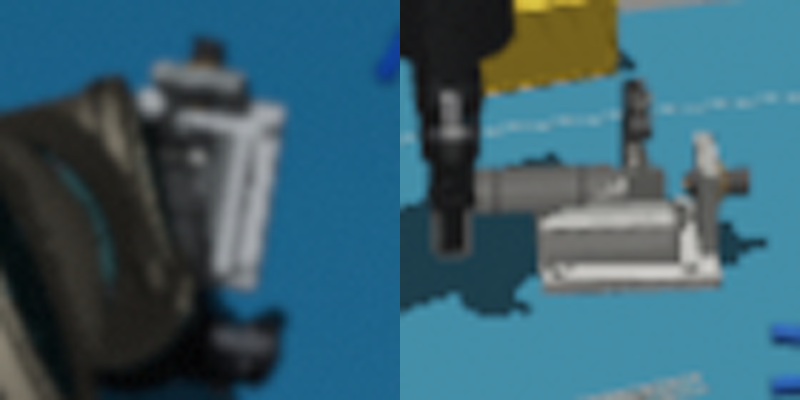

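The tube lies level in the vee, its nose just short of the roller. I'll back off behind the tail and close the fingers to use as a pusher.

>>> {"op": "servo_tool", "data": {"rows": [1, 0, 0, 0, 0, 0, 5, 1, 0, 0, 0, 0, 0, 5, 1, 0, 0, 0, 0, 0, 5, 0.7, 0, 0, 0, 0, -0.019, 5, 0, 0, 0, 0, 0, 0, 2.5, 0, 0, 0, 0, 0, 0, 0, 0, 0, 0, 0, 0, 0, 0, 0, 0, 0, 0, 0, 0, 0]}}

```text
t: 13.45
tool_pos: [0.4616, 0.1664, 0.0248]
tool_rot: [[-0.993, 0.12, 0.001], [0.12, 0.993, 0.0], [-0.001, 0.0, -1.0]]
contact_force: [-0.8, 0.7, -0.8]
finger_gap: 0.0001
grip_force: 0.0
```

```bash
python3 go.py 0.4614 0.1647 0.0265 -0.12
python3 - <<'E'
from fit import *
for n in('side','top'):
    P=avg(n,4).reshape(-1,3); P=P[np.isfinite(P).all(1)]
    x,y=loc(P,[.5835,.150,-.12]); m=(x>-.098)&(x<.005)&(abs(y)<.016)&(P[:,2]>.05)&(P[:,2]<.07)
    X,Y,Z=x[m],y[m],P[m,2]
    q=least_squares(lambda q:np.hypot(Y-q[0]-q[1]*X,Z-q[2]-q[3]*X)-.013,[0,0,.048,0],loss='soft_l1',f_scale=.002).x
    print(n,m.sum(),q.round(4))
    k=(abs(y)<.01)&(P[:,2]>.036)&(P[:,2]<.066)&(x>-.15)&(x<-.09); print('xs',(np.sort(x[k])*1000).round()[:60])
E
```

```text
t 13.45 pos [0.4616 0.1664 0.0248] F [-0.76  0.74 -0.81] T [-0.05  0.08  0.05] gap 0.0001 grip 0.0
tool shift cm [-0.   -0.17 -0.17] turn [ 0.     0.001 -0.   ] j [-25.  44.   3. 121.  -8.  16.  68.]
side 172 [ 0.0001 -0.0319  0.0468 -0.0054]
xs [-134. -134. -134. -134. -134. -125. -118. -118. -118. -118. -117.  -98.
  -98.  -98.  -98.  -98.  -98.  -97.  -97.  -95.  -95.  -95.  -95.  -94.
  -94.  -94.  -92.  -92.  -92.  -92.  -91.  -91.  -91.]
top 186 [ 0.0001 -0.0295  0.0492  0.0029]
xs []
```

Run:
```python
from fit import *
for n in('top','side'):
    P=np.load(n+'P.npy'); x,y=loc(P,[.5835,.150,-.12]); z=P[:,2]
    # line fits per x-slice: left/right outer edges and groove bottom via symmetric slope
    S=[]
    for a in np.arange(-.032,.010,.006):
        m=(x>=a)&(x<a+.006)&(abs(y)<.05)&(z>.025)&(z<.058); Y,Z=y[m],z[m]
        if m.sum()<8: continue
        q=least_squares(lambda q:np.minimum(.030+abs(Y-q[0]),.047)+q[1]-Z,[0,0],loss='soft_l1',f_scale=.003).x
        S.append((a+.003,m.sum(),q[0],Y.min(),Y.max()))
    S=np.array(S); print(n); print((S*1000).round(1))
    for c in(2,3,4): print('slope',np.polyfit(S[:,0],S[:,c],1).round(4))
    m=(x>-.04)&(x<.05)&(abs(y)<.05)&(z>.009)&(z<.058); r=cv2.minAreaRect((P[m,:2]*1000).astype(np.float32)); print(r)
```

```text
top
[[-2.90e+01  4.00e+04  3.00e-01 -2.96e+01  2.93e+01]
 [-2.30e+01  4.50e+04  1.00e-01 -3.00e+01  2.98e+01]
 [-1.70e+01  3.60e+04  7.00e-01 -2.98e+01  3.03e+01]
 [-1.10e+01  4.20e+04  1.20e+00 -3.03e+01  2.89e+01]
 [-5.00e+00  4.30e+04 -2.00e-01 -3.03e+01  2.99e+01]
 [ 1.00e+00  4.30e+04 -1.00e-01 -3.02e+01  3.01e+01]
 [ 7.00e+00  3.60e+04  3.00e-01 -3.07e+01  2.84e+01]]
slope [-0.0065  0.0003]
slope [-0.0245 -0.0304]
slope [-0.0152  0.0294]
((591.5734252929688, 148.6588134765625), (79.3489761352539, 84.9344482421875), 81.44969177246094)
side
[[-2.90e+01  2.80e+04 -2.70e+00 -2.96e+01  2.96e+01]
 [-2.30e+01  2.80e+04 -2.60e+00 -3.11e+01  2.75e+01]
 [-1.70e+01  2.80e+04 -2.10e+00 -2.91e+01  2.86e+01]
 [-1.10e+01  2.50e+04 -2.70e+00 -3.06e+01  2.97e+01]
 [-5.00e+00  2.30e+04 -2.40e+00 -3.13e+01  2.62e+01]
 [ 1.00e+00  2.50e+04 -1.50e+00 -3.11e+01  2.59e+01]
 [ 7.00e+00  2.50e+04 -2.70e+00 -3.14e+01  2.65e+01]]
slope [ 0.0104 -0.0023]
slope [-0.0453 -0.0311]
slope [-0.0884  0.0267]
((589.0523071289062, 144.38034057617188), (73.47738647460938, 87.49254608154297), 82.4604721069336)
```

The block's outline and the resting tube both put the vee yaw near -0.148. I'll realign the pusher and approach the tail.

>>> {"op": "servo_tool", "data": {"rows": [0, 0.12, 0, 0, 0, 0.028, 0, -0.2, 0, 0, 0, 0, 0, 0, -0.2, 0, 0, 0, 0, 0, 0, -0.2, 0, 0, 0, 0, 0, 0, -0.2, 0, 0, 0, 0, 0, 0, 0, 0, 0, 0, 0, 0, 0]}}

```text
t: 14.45
tool_pos: [0.4696, 0.1664, 0.0248]
tool_rot: [[-0.989, 0.148, 0.001], [0.148, 0.989, 0.0], [-0.001, 0.0, -1.0]]
contact_force: [1.0, 0.6, -0.0]
finger_gap: -0.0
grip_force: 0.0
```

```bash
python3 go.py 0.4687 0.1671 0.025 -0.148
```

```text
t 14.45 pos [0.4696 0.1664 0.0248] F [ 1.    0.55 -0.01] T [-0.01  0.    0.02] gap -0.0 grip 0.0
tool shift cm [ 0.1   0.06 -0.02] turn [ 0.     0.001 -0.   ] j [-25.  44.   4. 119.  -9.  17.  67.]
```

>>> {"op": "servo_tool", "data": {"rows": [-0.15, 0.03, 0, 0, 0, 0, 0, -0.15, 0, 0, 0, 0, 0, 0, -0.15, 0, 0, 0, 0, 0, 0, -0.15, 0, 0, 0, 0, 0, 0]}}

```text
t: 14.85
tool_pos: [0.4752, 0.1659, 0.0248]
tool_rot: [[-0.989, 0.147, -0.0], [0.147, 0.989, 0.0], [0.0, 0.0, -1.0]]
contact_force: [-0.1, 0.2, -0.6]
finger_gap: 0.0002
grip_force: 0.0
```

>>> {"op": "servo_tool", "data": {"rows": [-0.15, 0, 0, 0, 0, 0, 0, -0.15, 0, 0, 0, 0, 0, 0, -0.15, 0, 0, 0, 0, 0, 0]}}

```text
t: 15.15
tool_pos: [0.4793, 0.1653, 0.0247]
tool_rot: [[-0.989, 0.147, -0.001], [0.147, 0.989, -0.0], [0.001, -0.0, -1.0]]
contact_force: [-1.4, -0.1, 0.8]
finger_gap: 0.0
grip_force: 0.4
```

>>> {"op": "servo_tool", "data": {"rows": [-0.15, 0, 0, 0, 0, 0, 0, -0.15, 0, 0, 0, 0, 0, 0]}}

```text
t: 15.35
tool_pos: [0.4824, 0.1648, 0.0248]
tool_rot: [[-0.989, 0.147, -0.0], [0.147, 0.989, -0.0], [0.0, -0.0, -1.0]]
contact_force: [-1.4, 0.3, 0.8]
finger_gap: 0.0
grip_force: 0.4
```

>>> {"op": "servo_tool", "data": {"rows": [-0.15, 0, 0, 0, 0, 0, 0, -0.15, 0, 0, 0, 0, 0, 0]}}

```text
t: 15.55
tool_pos: [0.4855, 0.1644, 0.0248]
tool_rot: [[-0.989, 0.147, -0.0], [0.147, 0.989, 0.0], [0.0, 0.0, -1.0]]
contact_force: [-1.5, 1.1, 0.7]
finger_gap: 0.0001
grip_force: 0.4
```

>>> {"op": "servo_tool", "data": {"rows": [-0.1, 0, 0, 0, 0, 0, 0, -0.1, 0, 0, 0, 0, 0, 0]}}

```text
t: 15.75
tool_pos: [0.4875, 0.1641, 0.0248]
tool_rot: [[-0.989, 0.147, -0.0], [0.147, 0.989, 0.0], [0.0, 0.0, -1.0]]
contact_force: [-1.1, 0.2, 0.3]
finger_gap: -0.0002
grip_force: 0.4
```

>>> {"op": "servo_tool", "data": {"rows": [-0.1, 0, 0, 0, 0, 0, 0, -0.1, 0, 0, 0, 0, 0, 0]}}

```text
t: 15.95
tool_pos: [0.4892, 0.1638, 0.0248]
tool_rot: [[-0.989, 0.147, -0.001], [0.147, 0.989, -0.0], [0.001, -0.0, -1.0]]
contact_force: [-1.3, 0.6, 0.6]
finger_gap: -0.0002
grip_force: 1.0
```

>>> {"op": "servo_tool", "data": {"rows": [-0.1, 0, 0, 0, 0, 0, 0, -0.1, 0, 0, 0, 0, 0, 0]}}

```text
t: 16.15
tool_pos: [0.4899, 0.1636, 0.0247]
tool_rot: [[-0.989, 0.147, -0.003], [0.147, 0.989, -0.0], [0.003, -0.001, -1.0]]
contact_force: [-4.7, 0.9, 3.1]
finger_gap: 0.0
grip_force: 2.3
```

>>> {"op": "servo_tool", "data": {"rows": [-0.1, 0, 0, 0, 0, 0, 0, -0.1, 0, 0, 0, 0, 0, 0]}}

```text
t: 16.35
tool_pos: [0.4925, 0.1632, 0.0247]
tool_rot: [[-0.989, 0.147, -0.002], [0.147, 0.989, -0.0], [0.002, -0.0, -1.0]]
contact_force: [-4.8, 0.4, 2.3]
finger_gap: 0.0001
grip_force: 2.2
```

The roller has taken the tube, with a drag of about 4 N. The nose is near 30 mm, so I'll go on in finer steps.

>>> {"op": "servo_tool", "data": {"rows": [-0.07, 0, 0, 0, 0, 0, 0, -0.07, 0, 0, 0, 0, 0, 0]}}

```text
t: 16.55
tool_pos: [0.4951, 0.1629, 0.0248]
tool_rot: [[-0.989, 0.147, 0.001], [0.147, 0.989, 0.0], [-0.001, 0.0, -1.0]]
contact_force: [-3.2, 1.8, 1.5]
finger_gap: -0.0002
grip_force: 1.6
```

>>> {"op": "servo_tool", "data": {"rows": [-0.07, 0, 0, 0, 0, 0, 0, -0.07, 0, 0, 0, 0, 0, 0]}}

```text
t: 16.75
tool_pos: [0.4964, 0.1627, 0.0248]
tool_rot: [[-0.989, 0.147, 0.0], [0.147, 0.989, 0.0], [-0.0, 0.0, -1.0]]
contact_force: [-3.1, 0.2, 0.9]
finger_gap: -0.0002
grip_force: 1.6
```

>>> {"op": "servo_tool", "data": {"rows": [-0.07, 0, 0, 0, 0, 0, 0, -0.07, 0, 0, 0, 0, 0, 0]}}

```text
t: 16.95
tool_pos: [0.4976, 0.1626, 0.0248]
tool_rot: [[-0.989, 0.147, -0.0], [0.147, 0.989, 0.0], [0.0, 0.0, -1.0]]
contact_force: [-3.2, 0.2, 1.9]
finger_gap: 0.0
grip_force: 1.7
```

Running drag is about 3.2 N. Next I'll feel for the stop.

>>> {"op": "servo_tool", "data": {"rows": [-0.06, 0, 0, 0, 0, 0, 0, -0.06, 0, 0, 0, 0, 0, 0]}}

```text
t: 17.15
tool_pos: [0.4987, 0.1624, 0.0248]
tool_rot: [[-0.989, 0.147, -0.0], [0.147, 0.989, 0.0], [0.0, 0.0, -1.0]]
contact_force: [-2.9, 1.2, 2.7]
finger_gap: -0.0003
grip_force: 1.7
```

>>> {"op": "servo_tool", "data": {"rows": [-0.06, 0, 0, 0, 0, 0, 0, -0.06, 0, 0, 0, 0, 0, 0]}}

```text
t: 17.35
tool_pos: [0.4999, 0.1622, 0.0248]
tool_rot: [[-0.989, 0.147, -0.0], [0.147, 0.989, 0.0], [0.0, 0.0, -1.0]]
contact_force: [-3.0, 0.6, 3.0]
finger_gap: -0.0
grip_force: 1.7
```

>>> {"op": "servo_tool", "data": {"rows": [-0.06, 0, 0, 0, 0, 0, 0, -0.06, 0, 0, 0, 0, 0, 0]}}

```text
t: 17.55
tool_pos: [0.5011, 0.162, 0.0248]
tool_rot: [[-0.989, 0.147, -0.0], [0.147, 0.989, 0.0], [0.0, 0.0, -1.0]]
contact_force: [-3.6, 0.1, 2.4]
finger_gap: 0.0001
grip_force: 1.7
```

>>> {"op": "servo_tool", "data": {"rows": [-0.06, 0, 0, 0, 0, 0, 0, -0.06, 0, 0, 0, 0, 0, 0]}}

```text
t: 17.75
tool_pos: [0.5023, 0.1619, 0.0248]
tool_rot: [[-0.989, 0.147, -0.0], [0.147, 0.989, 0.0], [0.0, 0.0, -1.0]]
contact_force: [-3.7, 1.0, 2.3]
finger_gap: -0.0001
grip_force: 1.7
```

>>> {"op": "servo_tool", "data": {"rows": [-0.06, 0, 0, 0, 0, 0, 0, -0.06, 0, 0, 0, 0, 0, 0]}}

```text
t: 17.95
tool_pos: [0.5034, 0.1617, 0.0248]
tool_rot: [[-0.989, 0.147, -0.0], [0.147, 0.989, -0.0], [0.0, -0.0, -1.0]]
contact_force: [-4.8, 0.1, 2.6]
finger_gap: 0.0002
grip_force: 1.7
```

>>> {"op": "servo_tool", "data": {"rows": [-0.05, 0, 0, 0, 0, 0, 0, -0.05, 0, 0, 0, 0, 0, 0]}}

```text
t: 18.15
tool_pos: [0.5045, 0.1615, 0.0248]
tool_rot: [[-0.989, 0.147, -0.0], [0.147, 0.989, -0.0], [0.0, -0.0, -1.0]]
contact_force: [-3.0, 0.1, 1.7]
finger_gap: -0.0001
grip_force: 1.7
```

>>> {"op": "servo_tool", "data": {"rows": [-0.05, 0, 0, 0, 0, 0, 0, -0.05, 0, 0, 0, 0, 0, 0]}}

```text
t: 18.35
tool_pos: [0.5055, 0.1614, 0.0248]
tool_rot: [[-0.989, 0.147, -0.0], [0.147, 0.989, 0.0], [0.0, 0.0, -1.0]]
contact_force: [-2.9, 0.0, 2.4]
finger_gap: -0.0
grip_force: 1.7
```

>>> {"op": "servo_tool", "data": {"rows": [-0.05, 0, 0, 0, 0, 0, 0, -0.05, 0, 0, 0, 0, 0, 0]}}

```text
t: 18.55
tool_pos: [0.5065, 0.1612, 0.0248]
tool_rot: [[-0.989, 0.147, -0.0], [0.147, 0.989, 0.0], [0.0, 0.0, -1.0]]
contact_force: [-3.6, 0.2, 1.5]
finger_gap: 0.0001
grip_force: 1.7
```

>>> {"op": "servo_tool", "data": {"rows": [-0.05, 0, 0, 0, 0, 0, 0, -0.05, 0, 0, 0, 0, 0, 0]}}

```text
t: 18.75
tool_pos: [0.5074, 0.1611, 0.0248]
tool_rot: [[-0.989, 0.147, -0.0], [0.147, 0.989, -0.0], [0.0, -0.0, -1.0]]
contact_force: [-3.8, -0.6, 2.1]
finger_gap: -0.0001
grip_force: 1.8
```

>>> {"op": "servo_tool", "data": {"rows": [-0.05, 0, 0, 0, 0, 0, 0, -0.05, 0, 0, 0, 0, 0, 0]}}

```text
t: 18.95
tool_pos: [0.5084, 0.1609, 0.0248]
tool_rot: [[-0.989, 0.147, -0.0], [0.147, 0.989, 0.0], [0.0, 0.0, -1.0]]
contact_force: [-3.8, 0.3, 2.6]
finger_gap: -0.0002
grip_force: 1.8
```

>>> {"op": "servo_tool", "data": {"rows": [-0.05, 0, 0, 0, 0, 0, 0, -0.05, 0, 0, 0, 0, 0, 0]}}

```text
t: 19.15
tool_pos: [0.5094, 0.1608, 0.0248]
tool_rot: [[-0.989, 0.147, -0.0], [0.147, 0.989, -0.0], [0.0, -0.0, -1.0]]
contact_force: [-2.7, -0.4, 2.2]
finger_gap: -0.0002
grip_force: 1.8
```

>>> {"op": "servo_tool", "data": {"rows": [-0.05, 0, 0, 0, 0, 0, 0, -0.05, 0, 0, 0, 0, 0, 0]}}

```text
t: 19.35
tool_pos: [0.5104, 0.1607, 0.0248]
tool_rot: [[-0.989, 0.147, -0.0], [0.147, 0.989, 0.0], [0.0, -0.0, -1.0]]
contact_force: [-4.7, -0.1, 2.5]
finger_gap: -0.0001
grip_force: 1.8
```

>>> {"op": "servo_tool", "data": {"rows": [-0.05, 0, 0, 0, 0, 0, 0, -0.05, 0, 0, 0, 0, 0, 0]}}

```text
t: 19.55
tool_pos: [0.5112, 0.1605, 0.0248]
tool_rot: [[-0.989, 0.147, -0.0], [0.147, 0.989, -0.0], [0.0, -0.0, -1.0]]
contact_force: [-4.2, 0.3, 3.3]
finger_gap: 0.0002
grip_force: 2.1
```

>>> {"op": "servo_tool", "data": {"rows": [-0.05, 0, 0, 0, 0, 0, 0, -0.05, 0, 0, 0, 0, 0, 0]}}

```text
t: 19.75
tool_pos: [0.5121, 0.1604, 0.0248]
tool_rot: [[-0.989, 0.147, -0.001], [0.147, 0.989, 0.0], [0.001, -0.0, -1.0]]
contact_force: [-4.0, 0.9, 3.3]
finger_gap: 0.0
grip_force: 2.2
```

>>> {"op": "servo_tool", "data": {"rows": [-0.05, 0, 0, 0, 0, 0, 0, -0.05, 0, 0, 0, 0, 0, 0]}}

```text
t: 19.95
tool_pos: [0.5129, 0.1603, 0.0248]
tool_rot: [[-0.989, 0.147, -0.001], [0.147, 0.989, -0.0], [0.001, -0.0, -1.0]]
contact_force: [-5.7, 0.8, 4.0]
finger_gap: -0.0001
grip_force: 2.9
```

The force is now rising: the pin, then the rod. I'll press in smaller steps.

>>> {"op": "servo_tool", "data": {"rows": [-0.03, 0, 0, 0, 0, 0, 0, 0, 0, 0, 0, 0, 0, 0]}}

```text
t: 20.15
tool_pos: [0.5129, 0.1603, 0.0247]
tool_rot: [[-0.989, 0.147, -0.002], [0.147, 0.989, -0.0], [0.001, -0.0, -1.0]]
contact_force: [-5.8, 0.4, 4.5]
finger_gap: 0.0001
grip_force: 2.8
```

>>> {"op": "servo_tool", "data": {"rows": [-0.03, 0, 0, 0, 0, 0, 0, 0, 0, 0, 0, 0, 0, 0]}}

```text
t: 20.35
tool_pos: [0.5129, 0.1603, 0.0247]
tool_rot: [[-0.989, 0.147, -0.002], [0.147, 0.989, -0.0], [0.002, -0.0, -1.0]]
contact_force: [-6.7, 1.2, 4.1]
finger_gap: 0.0001
grip_force: 3.1
```

>>> {"op": "servo_tool", "data": {"rows": [-0.03, 0, 0, 0, 0, 0, 0, 0, 0, 0, 0, 0, 0, 0]}}

```text
t: 20.55
tool_pos: [0.5129, 0.1603, 0.0247]
tool_rot: [[-0.989, 0.147, -0.003], [0.147, 0.989, -0.0], [0.003, -0.0, -1.0]]
contact_force: [-6.1, 0.2, 5.1]
finger_gap: 0.0004
grip_force: 3.4
```

It's on the rod: the position has stalled. The tail is also being pressed down by about 5 N, so I'll relieve that by raising the tool slightly, then press more.

>>> {"op": "servo_tool", "data": {"rows": [0, 0, -0.05, 0, 0, 0, 0, 0, 0, 0, 0, 0, 0, 0]}}

```text
t: 20.75
tool_pos: [0.5129, 0.1602, 0.0249]
tool_rot: [[-0.989, 0.147, -0.003], [0.147, 0.989, -0.0], [0.003, -0.001, -1.0]]
contact_force: [-5.0, 0.7, 0.3]
finger_gap: -0.0001
grip_force: 2.9
```

>>> {"op": "servo_tool", "data": {"rows": [0, 0, -0.05, 0, 0, 0, 0, 0, 0, 0, 0, 0, 0, 0]}}

```text
t: 20.95
tool_pos: [0.5128, 0.1601, 0.0251]
tool_rot: [[-0.989, 0.147, -0.003], [0.147, 0.989, -0.0], [0.003, -0.001, -1.0]]
contact_force: [-4.4, 0.4, -1.0]
finger_gap: 0.0002
grip_force: 2.6
```

>>> {"op": "servo_tool", "data": {"rows": [-0.05, 0, 0, 0, 0, 0, 0, -0.05, 0, 0, 0, 0, 0, 0, 0, 0, 0, 0, 0, 0, 0]}}

```text
t: 21.25
tool_pos: [0.5128, 0.1602, 0.025]
tool_rot: [[-0.989, 0.147, -0.005], [0.147, 0.989, -0.0], [0.005, -0.001, -1.0]]
contact_force: [-7.3, 1.5, 0.9]
finger_gap: 0.0001
grip_force: 3.5
```

>>> {"op": "servo_tool", "data": {"rows": [-0.05, 0, -0.02, 0, 0, 0, 0, -0.03, 0, 0, 0, 0, 0, 0, 0, 0, 0, 0, 0, 0, 0]}}

```text
t: 21.55
tool_pos: [0.5128, 0.1601, 0.0251]
tool_rot: [[-0.989, 0.146, -0.006], [0.146, 0.989, -0.001], [0.006, -0.001, -1.0]]
contact_force: [-7.2, 1.4, 0.3]
finger_gap: 0.0006
grip_force: 4.1
```

```bash
python3 go.py 0.5128 0.1602 0.025 -0.148
```

```text
t 21.55 pos [0.5128 0.1601 0.0251] F [-7.18  1.38  0.33] T [0.31 1.54 0.02] gap 0.0006 grip 4.130619764328003
tool shift cm [-0.    0.01  0.01] turn [-0.001 -0.006  0.001] j [-23.  45.   4. 113.  -8.  22.  69.]
```

>>> {"op": "servo_tool", "data": {"rows": [-0.05, 0, -0.02, 0, 0, 0, 0, -0.05, 0, 0, 0, 0, 0, 0, 0, 0, 0, 0, 0, 0, 0]}}

```text
t: 21.85
tool_pos: [0.5128, 0.1601, 0.0251]
tool_rot: [[-0.989, 0.146, -0.008], [0.146, 0.989, -0.001], [0.008, -0.002, -1.0]]
contact_force: [-9.5, 1.4, 0.9]
finger_gap: 0.0002
grip_force: 4.9
```

>>> {"op": "servo_tool", "data": {"rows": [-0.05, 0, -0.02, 0, 0, 0, 0, -0.03, 0, 0, 0, 0, 0, 0, 0, 0, 0, 0, 0, 0, 0, 0, 0, 0, 0, 0, 0, 0, 0, 0, 0, 0, 0, 0, 0]}}

```text
t: 22.35
tool_pos: [0.5127, 0.16, 0.0251]
tool_rot: [[-0.989, 0.146, -0.01], [0.146, 0.989, -0.001], [0.009, -0.002, -1.0]]
contact_force: [-10.7, 2.3, -0.3]
finger_gap: -0.0
grip_force: 5.5
```

```bash
python3 go.py 0.5128 0.1602 0.025 -0.148
```

```text
t 22.35 pos [0.5127 0.16   0.0251] F [-10.66   2.34  -0.33] T [ 0.41  2.05 -0.03] gap -0.0 grip 5.501204878091812
tool shift cm [-0.    0.02  0.01] turn [-0.002 -0.009  0.002] j [-23.  45.   4. 113.  -8.  22.  69.]
```

About 10.7 N push, so roughly 7 N on the stop. I'll hold, then back off straight and rise.

>>> {"op": "servo_tool", "data": {"rows": [0, 0, 0, 0, 0, 0, 0, 0, 0, 0, 0, 0, 0, 0, 0, 0, 0, 0, 0, 0, 0, 0, 0, 0, 0, 0, 0, 0, 0.1, 0, 0, 0, 0, 0, 0, 0.1, 0, 0, 0, 0, 0, 0, 0.2, 0, 0, 0, 0, 0, 0, 0.4, 0, 0, 0, 0, 0, 0, 1, 0, 0, 0, 0, 0, 0, 2, 0, 0, 0, 0, 0, 0, 2, 0, 0, 0, 0, 0, 0]}}

```text
t: 23.45
tool_pos: [0.4611, 0.1682, 0.0268]
tool_rot: [[-0.989, 0.148, 0.003], [0.148, 0.989, 0.001], [-0.003, 0.001, -1.0]]
contact_force: [-0.5, 0.1, -0.4]
finger_gap: 0.0
grip_force: 0.0
```

>>> {"op": "servo_tool", "data": {"rows": [0, 0, -4, 0, 0, 0, 0, 0, 0, -4, 0, 0, 0, 0, 0, 0, -4, 0, 0, 0, 0, 0, 4, -2, 0, 0, 0, 0, 0, 4, -2, 0, 0, 0, 0, 0, 4, 0, 0, 0, 0, 0, 0, 4, 0, 0, 0, 0, 0, 0, 4, 0, 0, 0, 0, 0, 0, 4, 0, 0, 0, 0, 0, 0, 4, 0, 0, 0, 0, 0, 0, 0, 0, 0, 0, 0, 0]}}

```text
t: 24.55
tool_pos: [0.5003, 0.4529, 0.1862]
tool_rot: [[-0.99, 0.14, 0.002], [0.14, 0.99, 0.007], [-0.001, 0.007, -1.0]]
contact_force: [-1.5, 0.8, -0.5]
finger_gap: 0.0
grip_force: 0.0
```

Run:
```python
from fit import *
c=grab('top','top4');d=grab('side','side4')
a=cv2.resize(c['pixels'][130:200,180:250],(600,600),interpolation=cv2.INTER_CUBIC)
b=cv2.resize(d['pixels'][135:205,275:345],(600,600),interpolation=cv2.INTER_CUBIC)
cv2.imwrite('pics/c4.png',cv2.resize(np.hstack([a,b]),(800,400)))
for n in('side','top'):
    P=avg(n,4).reshape(-1,3); P=P[np.isfinite(P).all(1)]
    x,y=loc(P,[.5835,.150,-.148]); m=(x>-.075)&(x<.012)&(abs(y)<.016)&(P[:,2]>.05)&(P[:,2]<.07)
    X,Y,Z=x[m],y[m],P[m,2]
    q=least_squares(lambda q:np.hypot(Y-q[0]-q[1]*X,Z-q[2]-q[3]*X)-.013,[0,0,.048,0],loss='soft_l1',f_scale=.002).x
    k=(abs(y)<.01)&(P[:,2]>.038)&(P[:,2]<.066)&(x>-.12)&(x<-.04)
    print(n,m.sum(),q.round(4),(np.sort(x[k])*1000).round()[:8])
```

```text
side 126 [ 0.0012  0.0156  0.0467 -0.0149] [-62. -62. -62. -62. -59. -59. -59. -58.]
top 214 [0.0002 0.009  0.0492 0.0043] [-60. -60. -60. -60. -60. -60. -60. -60.]
```

View pics/c4.png

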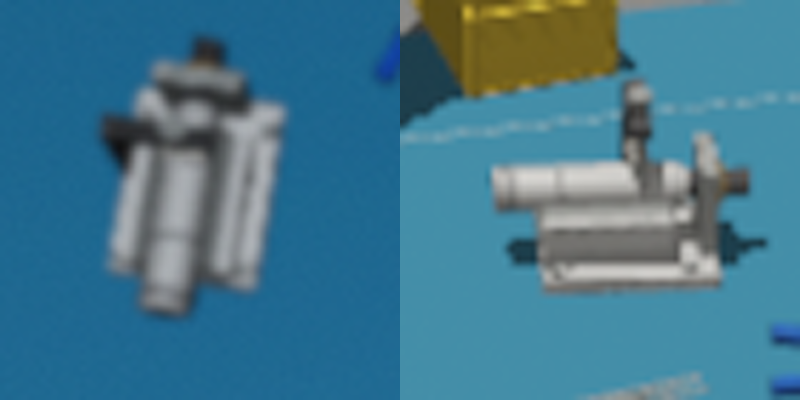

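The tube lies in the vee under the roller with its nose at the stop and its tail overhanging about 27 mm. It is in line and released, so I'm handing in.

```bash
python3 -c "
from workcell import arm
print(arm.finish_job())"
```

```text
the job is handed in; nothing more can be done
None
```

I laid the lens tube in the vee-block, pushed it under the roller and pressed it on the back stop at an estimated 7 N (about 10.7 N push less drag). I then released it and handed the job in; the final pictures show it in line and at the stop, but no verdict was returned.

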